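Set up the folding pouch rack and hold it upright

ROBOT

A 6-joint arm with a two-finger parallel gripper is mounted at the origin on the work surface. World frame = base frame: x ahead of the robot, y to its left, z up, the work surface at z = 0. Lengths are in m, angles in rad, forces in N, time in s.
With the tool pointing down it reaches from about 0.375 to 0.975 m from the base axis. Payload 3.8 kg.
Tool frame: the origin (TCP) lies between the finger pads; the fingertips stand 25 mm ahead of it and the grasp point (between the pads) lies 6 mm ahead of it; z points along the fingers, y is the line along which they close (so a half turn about z gives the same grasp; the last joint's range is limited). The gripper opens to 88 mm and grips with 3 to 60 N. Pads are 18 mm wide; open, the fingers measure 123 mm over their backs; the gripper's body (75 mm by 187 mm) begins 45 mm behind the grasp point.
Start: joints at [1.188, 0.264, 1.604, -0, 1.274, -0.037], TCP at [0.229, 0.635, 0.264] pointing down, gripper open.
Joint ranges: [-2.63, 2.63], [-0.94, 2.18], [0.31, 2.57], [-1.31, 4.45], [0, 2.66], [-2.55, 2.55]. Speed limits (rad/s): [2.57, 2.57, 3.14, 3.14, 3.14, 3.14].

INTERFACE

Orientations are given as a unit quaternion [w, x, y, z].
In Python, from plant import observe, camera, job_done gives the robot as it stands. The module is installed in compiled form; this text tells all that it offers.
- The arm moves only by the tool play_rows, never from a script. Its argument "steps" is a list of rows, each a list of 7 numbers: the turn, a rotation vector about the tool's x, y, z as a fraction of full scale, then the shift along the tool's x, y, z as a fraction of full scale, then the opening, from -1 (shut) to 1 (fully open). A call has 1 to 20 rows; each row shifts and turns the commanded pose from where the row before left it, along the tool's axes as they then stand; what a row does not reach is not made up. Full scale, the value 1, is 4 cm for a shift and 45 degrees for a turn. A row lasts 1/12 s, in which the tool goes at most 41.7 mm and 7.16 degrees, less where a joint would pass 70% of its speed; a pose out of reach is approached as far as the arm can. A call with a number of a shift or a turn outside -1 to 1 is refused whole. A call with a gripper value outside its range is refused whole. The fingers move at their own pace and stop on an object; "grip_force" is the grip in N (left out, the last holds). Time passes only in rows, so rows that do not move let the fingers close. It gives the time, the measured TCP pose, the force, the opening and the grip force at its end, in the units of the state.
- observe(): the state, without advancing time (a new reading comes with each control period).
- camera(name): name is "scene" or "top"; returns a dict with "frame" (384x512x3 uint8, red, green, blue), "depth" (384x512 float32, m along the optical axis (not along the pixel's ray), 0 where there is no reading), "fx", "fy", "cx", "cy" (pixels), "world_from_camera" (4x4, takes a point from camera to world coordinates). Camera axes: x right, y up, looking along -z (the intrinsics and any distortion apply to the point x, -y, -z); pixel columns grow to the right and rows downward; lengths in m; the calibration is good to about 2 mm. A picture is of the moment at which its call begins.
- job_done(): hands the job in; it is judged then, once.
The state is a dict: "time": time; "qpos": joint angles; "qd": joint speeds; "effort": joint torques, N m; "tcp_pos": TCP position; "eef_rot": TCP orientation; "contact_force": force on the tool from outside, world axes, zero at the start; "ft_torque": the same for the moment, N m; "finger_gap": opening from 0.0 (shut) to 1.0 (fully open); "finger_force": force on a finger pad.
Only numpy, scipy, OpenCV 4.12 (cv2) and the standard library are available. Lean on these libraries where they do the work, as an engineer would, in place of code of your own. Each camera call takes 0.05 s, during which the arm holds its last target. There are 200 camera calls.

TASK

The folding steel rack on the packing table is leaning back on its stops with its kickstand folded up. Without raising the frame, flip the kickstand over and down until it locks past its lowest point; then grip the frame's top bar, raise the frame upright and finish while still holding it upright by that bar, its kickstand down but clear of the base, with nothing but the gripper keeping it from tipping. Leave the baskets, jar and carton beside it where they stand.

Things in the scene. Friction and masses are not known exactly. Their poses are not given: they have to be found in the camera images.
- rack_base: Steel base plate of the rack, 250 (x) x 210 (y) x 12 mm, bolted down. Origin: centre of the underside. Its x axis points to the rack's back, roughly away from the robot (yaw up to 0.5 rad). At the back edge two thin stop posts, 130 mm high, at y = -80 and +80; the frame starts leaning back on them.
- frame_hinge (a point): Middle of the frame's bottom hinge axis, which runs along the base's y; 30 mm behind the base's origin (x = +30) and 30 mm above the table. Axes as the base's. It does not move.
- frame_lean (a joint): Lean of the frame (160 wide, 220 mm high, about 1 kg): 0 = upright, positive = back (to the base's +x), 0.40 = on the rear stops, as it starts. The hinge swings freely; let go upright with the kickstand down it tips forward until at about -0.08 the lowered kickstand's foot meets the base plate (without the kickstand it falls right over).
- top_bar (a point): The frame's top bar: round steel, 16 mm diameter, 174 mm long, along the base's y, clear of other parts between the two 13 mm square uprights (y from -70 to +70) once the kickstand is down. Point: its middle, 220 mm from the hinge axis. z points up the frame, x to its back.
- kickstand (a joint): Kickstand's turn about its pivot: 0 = folded up, leaning 0.45 rad to the base's -y side, held by its weight (start); 0.45 = straight up; 2.02 = out level to the +y side; 3.59 = lowest point; 3.69 = locked on its stop. Pushed to +y past 0.5 (about 1 N at the foot) it topples over, down and, urged by a spring, past the lowest point into its lock by itself within 3 s.
- kick_pivot (a point): Kickstand's pivot, on the frame's front, on its centre line, 130 mm up from the hinge and 24 mm in front of the top bar's plane. Axes as the top bar's. The rod (11 mm thick) swings from here sideways by the +y side, coming somewhat forward, until it points down and 0.6 rad forward of the frame.
- kick_foot (a point): The kickstand's foot: a rubber ball, 20 mm diameter, at the end of the rod, 157 mm from the pivot. Point: the ball's centre. Folded up, it stands about 53 mm beyond the top bar (up the frame), 28 mm in front of it and 65 mm to the -y side; nothing else stands so high. Lowered, with the frame upright, it clears the base by about 8 mm.
- basket_round: Round woven basket with lid, 100 mm wide, 102 mm high, standing beside the rack. Origin: centre of the underside.
- basket_square: Square woven basket with lid, 96 mm wide, 76 mm high, standing beside the rack. Origin: centre of the underside.
- sauce_jar: Glass jar, 72 mm diameter, 110 mm high, standing beside the rack. Origin: centre of the underside.
- carton: Small cardboard carton 130 x 100 x 70 mm, standing beside the rack. Origin: centre of the underside.

How it is judged:
On the way, in this order (a step that is already met when the one before it is completed fails the run):
1. the kickstand is flipped down past its lowest point while the frame still leans back (value of joint kickstand above 3.63 rad and value of joint frame_lean above 0.3 rad), for 0.2 s.
2. the top bar is gripped and the frame has been raised upright (value of joint frame_lean between -0.06 and 0.06 rad and contact force between the fingers and frame_lean_c0 above 3 N), for 0.2 s.
At the end, for the whole second after the job is handed in: The frame is within 0.06 rad of upright and still, the kickstand is locked past its lowest point (joint above 3.63), the fingers grip the top bar with more than 3 N, and the kickstand's foot does not bear on the base (less than 0.3 N) (all of step 2 and value of joint kickstand above 3.63 rad and velocity of joint frame_lean between -0.1 and 0.1 rad/s and contact force between kickstand_c0 and rack_base below 0.3 N); the arm keeps its last pose, push and grip.
It fails at once if a basket, the jar or the carton is moved by more than 20 mm (distance of any of basket_round, basket_square, sauce_jar, carton from where it was at the start of the episode above 0.02 m).
It fails at once if the frame is raised before the kickstand is locked down (value of joint frame_lean below 0.2 rad and value of joint kickstand below 3.4 rad).
It also fails if it takes over 48 s, if anything falls off the work surface, if the arm or the gripper's body presses on something with over 40 N, if the wrist force passes 120 N, or if a joint passes its speed limit or range.

## Working session

There is one attempt and no reset: what is moved stays moved. The work goes in short steps, Python scripts to look and compute and a tool call to move; the robot and the scene stay as the last step left them, time stands still between calls to the robot, and variables do not carry over. Pictures are saved under pics/ and viewed, at most 10 in all, crops included, and the job is handed in when it is done.

Besides the shell and the picture viewer there is one more tool, called in YAML: its name, and indented under it one key for each argument. play_rows: Moves the arm, as the interface text tells. Shift numbers are shares of 4 cm and turn numbers shares of 45 degrees, none past 1 either way. Its arguments: {"type":"object","properties":{"steps":{"type":"array"},"grip_force":{"type":"number"}},"required":["steps"]}

```bash
mkdir -p pics; cat > h.py <<'E'
import numpy as np,cv2
from plant import observe,camera,job_done
def cloud(c):
    d=c["depth"];v,u=np.mgrid[:d.shape[0],:d.shape[1]]
    p=np.stack([(u-c["cx"])/c["fx"]*d,-(v-c["cy"])/c["fy"]*d,-d,np.ones_like(d)],-1)
    return (p@np.array(c["world_from_camera"]).T)[...,:3]
def save(c,n): cv2.imwrite(n,cv2.cvtColor(c["frame"],cv2.COLOR_RGB2BGR))
E
python3 - <<'E'
from h import *
for n in("scene","top"):
    c=camera(n);save(c,f"pics/{n}0.png");np.savez(f"{n}0.npz",P=cloud(c),d=c["depth"],f=c["frame"])
    print(n,c["fx"],c["cx"],c["cy"],np.round(c["world_from_camera"],3).tolist(),(c["depth"]>0).mean(),[k for k in c])
print(observe())
E
```

```text
scene 498.9070555335633 249.45799079973548 189.78318279182778 [[0.859, -0.398, 0.322, 0.958], [0.511, 0.654, -0.557, -0.8], [0.011, 0.644, 0.765, 1.28], [0.0, 0.0, 0.0, 1.0]] 0.99603271484375 ['frame', 'depth', 'fx', 'fy', 'cx', 'cy', 'world_from_camera']
top 442.524880975062 252.54071781850698 190.46048895075 [[-0.018, 0.979, -0.203, 0.203], [-1.0, -0.018, 0.001, -0.001], [-0.003, 0.203, 0.979, 1.648], [0.0, 0.0, 0.0, 1.0]] 0.9960886637369791 ['frame', 'depth', 'fx', 'fy', 'cx', 'cy', 'world_from_camera']
{'time': 0.1, 'qpos': array([ 1.18810127e+00,  2.64683108e-01,  1.60522808e+00, -1.55980445e-05,
        1.27369449e+00, -3.69046633e-02]), 'qd': array([ 4.54511614e-04, -1.28662277e-03, -2.95375455e-03,  1.80664370e-05,
        1.79857614e-03, -1.36745174e-03]), 'effort': array([ 5.64858801e-04, -5.03613317e+01, -3.58071578e+01,  7.30107143e-02,
        2.32824788e-02, -2.63511231e-05]), 'tcp_pos': array([0.22857448, 0.63449693, 0.26251394]), 'eef_rot': array([-2.02329619e-04,  1.72032756e-01,  9.85090716e-01, -9.85998276e-04]), 'contact_force': array([-0.01134188,  0.31992752,  0.26774687]), 'ft_torque': array([ 0.07934576, -0.00854656, -0.01803917]), 'finger_force': 0.0, 'finger_gap': 0.9980550392438802}
```

View pics/scene0.png

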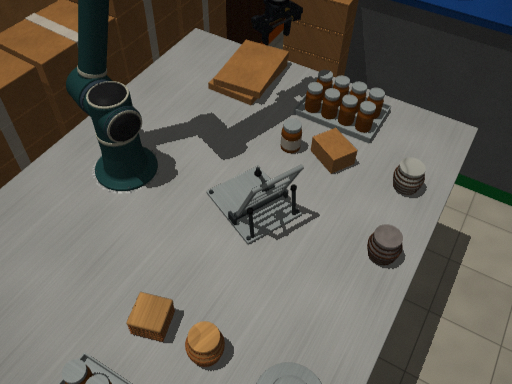

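View pics/top0.png

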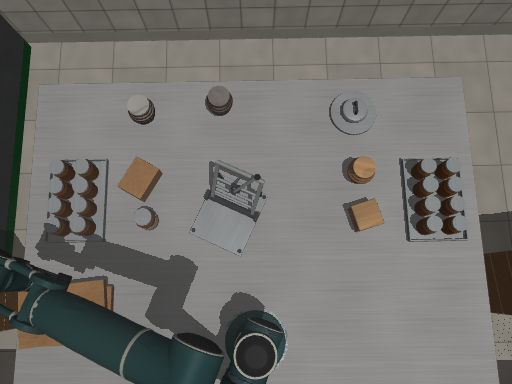

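The rack is at about (232,205) in top. The foot is the dark ball at (257,177), towards -y, and there are jars and a carton to the left of the rack. Next I'll zoom in and measure.

```bash
python3 - <<'E'
from h import *
out=[]
for n,(x0,y0,w,h) in dict(scene=(195,150,120,95),top=(180,145,100,115)).items():
    z=np.load(n+"0.npz");f=z["f"][y0:y0+h,x0:x0+w];P=z["P"]
    s=570//h if n=='scene' else 5
    f=cv2.resize(f,(400,int(400*h/w)),interpolation=cv2.INTER_CUBIC)
    f=cv2.copyMakeBorder(f,0,470-f.shape[0],0,0,cv2.BORDER_CONSTANT);out.append(f)
    R=P[(P[...,2]>0.15)&(abs(P[...,1])<.35)&(P[...,0]>.35)&(P[...,0]<.95)]
    print(n,len(R));
    R=R[np.argsort(-R[:,2])];print(R[::max(1,len(R)//40)].round(3).tolist())
    B=P[(P[...,2]>0.007)&(P[...,2]<0.017)&(abs(P[...,1])<.25)&(P[...,0]>.35)&(P[...,0]<.95)]
    print(len(B),cv2.minAreaRect(B[:,:2].astype(np.float32)))
f=np.hstack(out);cv2.imwrite("pics/crop.png",f[...,::-1])
E
```

```text
scene 633
[[0.536, -0.025, 0.304], [0.534, -0.015, 0.298], [0.522, -0.022, 0.294], [0.531, 0.003, 0.267], [0.574, 0.058, 0.243], [0.579, 0.072, 0.242], [0.571, 0.051, 0.241], [0.563, 0.042, 0.24], [0.554, 0.02, 0.24], [0.548, 0.008, 0.239], [0.586, 0.084, 0.239], [0.6, 0.106, 0.239], [0.544, -0.002, 0.238], [0.588, 0.086, 0.238], [0.574, 0.052, 0.237], [0.562, 0.023, 0.237], [0.601, 0.11, 0.236], [0.541, -0.018, 0.236], [0.566, 0.032, 0.235], [0.544, -0.002, 0.234], [0.594, 0.094, 0.234], [0.579, 0.055, 0.233], [0.584, 0.064, 0.232], [0.577, 0.06, 0.231], [0.525, 0.025, 0.23], [0.593, 0.091, 0.228], [0.53, -0.033, 0.219], [0.526, -0.03, 0.208], [0.514, -0.032, 0.199], [0.515, -0.033, 0.192], [0.516, -0.029, 0.183], [0.575, 0.115, 0.173], [0.515, 0.066, 0.167], [0.529, 0.04, 0.165], [0.508, -0.027, 0.162], [0.504, -0.026, 0.159], [0.54, 0.064, 0.156], [0.544, 0.082, 0.155], [0.52, 0.028, 0.154], [0.508, -0.009, 0.152], [0.558, 0.112, 0.152], [0.533, 0.052, 0.151], [0.527, 0.04, 0.15]]
2387 ((0.6444542407989502, -0.00010129809379577637), (0.4951294958591461, 0.5961500406265259), 88.540
[... 427 characters left out ...]
 0.236], [0.552, 0.034, 0.234], [0.514, 0.022, 0.234], [0.53, -0.041, 0.233], [0.524, -0.021, 0.231], [0.515, -0.031, 0.226], [0.516, -0.034, 0.221], [0.582, 0.122, 0.214], [0.514, 0.039, 0.208], [0.51, -0.024, 0.202], [0.577, 0.12, 0.193], [0.503, -0.017, 0.189], [0.508, 0.047, 0.185], [0.507, 0.05, 0.176], [0.501, 0.064, 0.171], [0.533, 0.071, 0.169], [0.519, 0.061, 0.167], [0.534, 0.064, 0.165], [0.491, -0.021, 0.161], [0.495, -0.024, 0.159], [0.51, 0.023, 0.157], [0.559, 0.13, 0.155], [0.522, 0.072, 0.154], [0.504, 0.006, 0.153], [0.541, 0.092, 0.151], [0.545, 0.089, 0.15]]
2484 ((0.6490821838378906, 0.00020982325077056885), (0.5974069237709045, 0.4982762932777405), 0.017050450667738914)
```

View pics/crop.png

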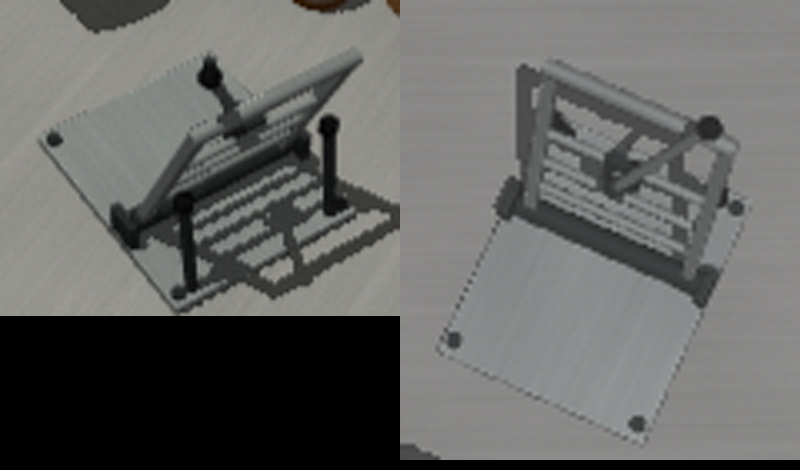

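The crop shows the frame leaning back with the foot ball at crop (710,128), right of the bar, and no obstruction near it. Next I'll fit the bar line and write a helper for the moves.

```bash
cat >> h.py <<'E'
from scipy.spatial.transform import Rotation as R
def pose():
    o=observe();q=o["eef_rot"];return o,np.array(o["tcp_pos"]),R.from_quat([q[1],q[2],q[3],q[0]])
def barfit(P,zlo,zhi,c,r=.11):
    m=(P[...,2]>zlo)&(P[...,2]<zhi)&(np.hypot(P[...,0]-c[0],P[...,1]-c[1])<r);B=P[m].astype(np.float32)
    vx,vy,x,y=cv2.fitLine(B[:,:2],cv2.DIST_HUBER,0,.01,.01).ravel();s=np.sign(vy);v=np.array([vx,vy])*s
    t=(B[:,:2]-[x,y])@v;n=(B[:,:2]-[x,y])@[v[1],-v[0]];k=abs(n)<.012;t=t[k];return v,np.array([x,y])+v*(t.min()+t.max())/2,t.max()-t.min(),np.percentile(B[:,2],99)
def plan(p,yaw=None):   # shift to p in tool-axis units of 4cm, turn of tool y to yaw
    o,t,r=pose();y=r.as_matrix()[:,1]
    print("t",round(o["time"],2),"tcp",t.round(4),"shift",(r.inv().apply(np.array(p)-t)/.04).round(3),"yaw_y",np.degrees(np.arctan2(y[1],y[0])).round(2),"F",o["contact_force"].round(1),"q",o["qpos"].round(2),"gap",round(o["finger_gap"],3))
E
python3 - <<'E'
from h import *
for n in("scene","top"):
    P=np.load(n+"0.npz")["P"]
    v,c,L,z=barfit(P,.226,.246,(.565,.036));print(n,v,"yaw",np.degrees(np.arctan2(-v[0],v[1])),c,L,z)
E
```

```text
scene [0.43041518 0.90263104] yaw -25.49391 [0.5670318  0.03848589] 0.17619175 0.24355422
top [0.4290253 0.9032925] yaw -25.405718 [0.5586974  0.04035585] 0.17409503 0.24416205
```

play_rows:
  steps:
    - [0,0,0.151,0,0,-0.3,-1]
    - [0,0,0.151,0,0,-0.3,-1]
    - [0,0,0.151,0,0,-0.3,-1]
    - [0,0,0.151,0,0,-0.3,-1]
    - [0,0,0.151,0,0,-0.3,-1]
    - [0,0,0.151,0,0,-0.3,-1]
    - [0,0,0.151,0,0,-0.3,-1]
    - [0,0,0.151,0,0,-0.3,-1]
    - [0,0,0.151,0,0,-0.3,-1]
    - [0,0,0.151,0,0,-0.3,-1]
    - [0,0,0.151,0,0,-0.3,-1]
    - [0,0,0.151,0,0,-0.3,-1]
    - [0,0,0.151,0,0,-0.3,-1]
    - [0,0,0.151,0,0,-0.3,-1]

```text
time: 1.27
tcp_pos: [0.2287, 0.6348, 0.4315]
eef_rot: [0.0, 0.845, 0.535, -0.001]
contact_force: [0.4, 0.2, 0.1]
finger_gap: 0.006
finger_force: 0.0
```

```bash
python3 -c "
from h import *
plan((.509,-.062,.43))"
```

```text
t 1.27 tcp [0.2287 0.6348 0.4315] shift [-12.76   13.775   0.055] yaw_y -25.28 F [0.4 0.2 0.1] q [ 1.19  0.21  1.36 -0.    1.57  1.63] gap 0.006
```

play_rows:
  steps:
    - [0,0,0,-0.64,0.69,0,-1]
    - [0,0,0,-0.64,0.69,0,-1]
    - [0,0,0,-0.64,0.69,0,-1]
    - [0,0,0,-0.64,0.69,0,-1]
    - [0,0,0,-0.64,0.69,0,-1]
    - [0,0,0,-0.64,0.69,0,-1]
    - [0,0,0,-0.64,0.69,0,-1]
    - [0,0,0,-0.64,0.69,0,-1]
    - [0,0,0,-0.64,0.69,0,-1]
    - [0,0,0,-0.64,0.69,0,-1]
    - [0,0,0,-0.64,0.69,0,-1]
    - [0,0,0,-0.64,0.69,0,-1]
    - [0,0,0,-0.64,0.69,0,-1]
    - [0,0,0,-0.64,0.69,0,-1]
    - [0,0,0,-0.64,0.69,0,-1]
    - [0,0,0,-0.64,0.69,0,-1]
    - [0,0,0,-0.64,0.69,0,-1]
    - [0,0,0,-0.64,0.69,0,-1]
    - [0,0,0,-0.64,0.69,0,-1]
    - [0,0,0,-0.64,0.69,0,-1]

```text
time: 2.93
tcp_pos: [0.5135, -0.0639, 0.4313]
eef_rot: [-0.0, 0.843, 0.538, -0.0]
contact_force: [-0.8, 0.7, 0.1]
finger_gap: 0.004
finger_force: 0.0
```

```bash
python3 -c "
from h import *
plan((.509,-.062,.43))"
```

```text
t 2.93 tcp [ 0.5135 -0.0639  0.4313] shift [-0.003 -0.121  0.033] yaw_y -24.97 F [-0.8  0.7  0.1] q [-0.17 -0.1   1.69  0.    1.55  0.26] gap 0.004
```

play_rows:
  steps:
    - [0,0,0,0,-0.12,0.4,-1]
    - [0,0,0,0,0,0.4,-1]
    - [0,0,0,0,0,0.4,-1]
    - [0,0,0,0,0,0.4,-1]
    - [0,0,0,0,0,0.4,-1]
    - [0,0,0,0,0,0.4,-1]
    - [0,0,0,0,0,0.4,-1]
    - [0,0,0,0,0,0.4,-1]
    - [0,0,0,0,0,0,-1]

```text
time: 3.68
tcp_pos: [0.5067, -0.0596, 0.2994]
eef_rot: [-0.002, 0.843, 0.538, -0.003]
contact_force: [-1.4, 0.2, 0.4]
finger_gap: 0.006
finger_force: 0.0
```

```bash
python3 - <<'E'
from h import *
plan((.509,-.062,.303))
c=camera("scene");f=c["frame"][140:240,195:325];f=cv2.resize(f,(780,600),interpolation=cv2.INTER_CUBIC);cv2.imwrite("pics/pre.png",f[...,::-1])
E
```

```text
t 3.68 tcp [ 0.5067 -0.0596  0.2994] shift [-0.03   0.076 -0.09 ] yaw_y -24.95 F [-1.4  0.2  0.4] q [-0.17 -0.07  1.9  -0.    1.32  0.27] gap 0.006
```

View pics/pre.png

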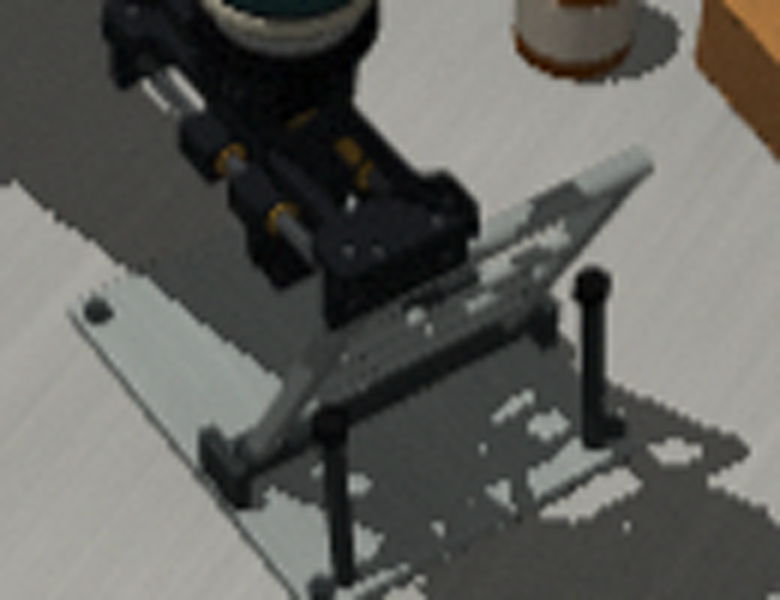

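The gripper at (340,270) hides the foot. The fingertips are on the -y side, clear above the bar. I'll push along tool +x.

play_rows:
  steps:
    - [0,0,0,0.15,0,0,-1]
    - [0,0,0,0.15,0,0,-1]
    - [0,0,0,0.15,0,0,-1]
    - [0,0,0,0.15,0,0,-1]
    - [0,0,0,0.15,0,0,-1]
    - [0,0,0,0.15,0,0,-1]
    - [0,0,0,0.15,0,0,-1]
    - [0,0,0,0.15,0,0,-1]
    - [0,0,0,0.15,0,0,-1]
    - [0,0,0,0.15,0,0,-1]
    - [0,0,0,0.15,0,0,-1]
    - [0,0,0,0.15,0,0,-1]
    - [0,0,0,0.15,0,0,-1]
    - [0,0,0,0.15,0,0,-1]
    - [0,0,0,0.15,0,0,-1]
    - [0,0,0,0.15,0,0,-1]
    - [0,0,0,0.15,0,0,-1]
    - [0,0,0,0.15,0,0,-1]

```text
time: 5.23
tcp_pos: [0.5548, 0.0385, 0.3037]
eef_rot: [-0.0, 0.843, 0.538, -0.0]
contact_force: [0.3, -0.2, -0.6]
finger_gap: 0.001
finger_force: 0.0
```

```bash
python3 - <<'E'
from h import *
plan((.527,-.023,.303))
fs=[]
for n,(x,y) in dict(scene=(195,140),top=(165,130)).items():
    c=camera(n);f=c["frame"][y:y+140,x:x+130];fs.append(cv2.resize(f,(400,431),interpolation=cv2.INTER_CUBIC))
cv2.imwrite("pics/push1.png",np.hstack(fs)[...,::-1])
E
```

```text
t 5.23 tcp [0.5548 0.0385 0.3037] shift [-1.688  0.018  0.017] yaw_y -24.94 F [ 0.3 -0.2 -0.6] q [0.02 0.02 1.81 0.   1.31 0.46] gap 0.001
```

View pics/push1.png

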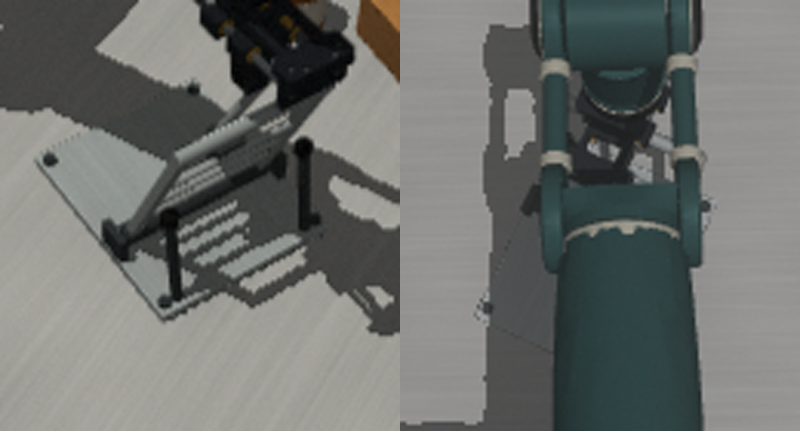

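The light rod at (255,95) in the scene half still reaches up to the finger, near vertical. I'll push slightly further, then hold to let it topple.

play_rows:
  steps:
    - [0,0,0,0.2,0,0,-1]
    - [0,0,0,0.2,0,0,-1]
    - [0,0,0,0.2,0,0,-1]
    - [0,0,0,0,0,0,-1]
    - [0,0,0,0,0,0,-1]
    - [0,0,0,0,0,0,-1]
    - [0,0,0,0,0,0,-1]
    - [0,0,0,0,0,0,-1]
    - [0,0,0,0,0,0,-1]
    - [0,0,0,0,0,0,-1]
    - [0,0,0,0,0,0,-1]
    - [0,0,0,0,0,0,-1]

```text
time: 6.33
tcp_pos: [0.5647, 0.0596, 0.3037]
eef_rot: [0.0, 0.843, 0.538, -0.0]
contact_force: [0.3, 0.6, 1.1]
finger_gap: 0.006
finger_force: 0.0
```

```bash
python3 - <<'E'
from h import *
plan((.527,-.023,.303))
fs=[]
for n,(x,y) in dict(scene=(195,140),top=(165,130)).items():
    c=camera(n);f=c["frame"][y:y+140,x:x+130];fs.append(cv2.resize(f,(400,431),interpolation=cv2.INTER_CUBIC))
cv2.imwrite("pics/push2.png",np.hstack(fs)[...,::-1])
E
```

```text
t 6.33 tcp [0.5647 0.0596 0.3037] shift [-2.27   0.017  0.018] yaw_y -24.95 F [0.3 0.6 1.1] q [ 0.06  0.04  1.79 -0.    1.32  0.5 ] gap 0.006
```

View pics/push2.png

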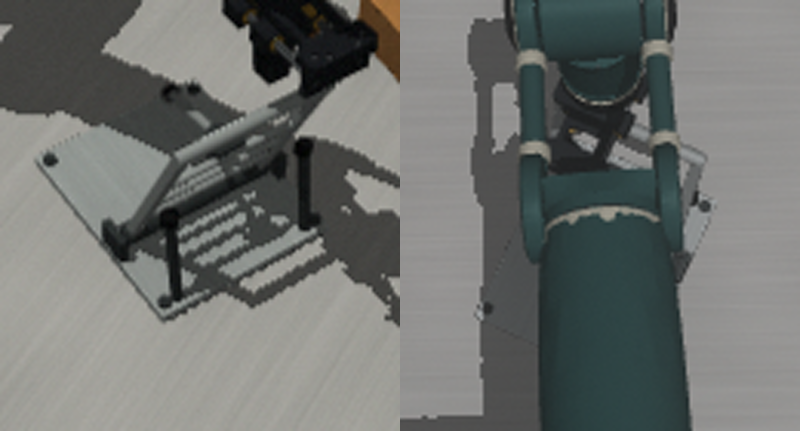

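The rod is gone from upright and the foot ball now shows in front at (172,90), low. I'll measure it and plan the grip.

```bash
python3 - <<'E'
from h import *
c=camera("scene");P=cloud(c)
v,m,L,z=barfit(P,.226,.246,(.545,.0));print("bar line",v,m,L,z)
X=np.array([.903,-.429]);Y=np.array([.429,.903]);Hg=np.array([.4856,.0763])
f=c["frame"].astype(int)
sel=(f.sum(-1)<110)&(P[...,2]>.03)&(P[...,2]<.2)
d=P[...,:2]-Hg;lx=d@X;ly=d@Y
s=sel&(lx<-.02)&(lx>-.2)&(abs(ly)<.12)
for a in zip(lx[s].round(3),ly[s].round(3),P[s][:,2].round(3)):print(*a,end=" | ")
# line offset from hinge in base x of bar pixels
print("\nbar offset",(m-Hg)@X)
plan((.563,.0395,.30));plan((.563,.0395,.239))
E
```

```text
bar line [0.43470445 0.9005732 ] [0.5615983  0.02658284] 0.15091532 0.24367425
-0.11 0.014 0.079 | -0.109 0.017 0.079 | -0.1 0.015 0.088 | -0.1 0.02 0.085 | -0.108 0.013 0.077 | -0.097 0.01 0.089 | -0.103 0.017 0.079 | -0.099 0.019 0.081 | -0.103 0.006 0.081 | -0.102 0.009 0.08 | -0.099 0.011 0.082 | -0.102 0.005 0.078 | -0.094 0.003 0.086 | -0.097 0.009 0.08 | -0.097 0.006 0.077 | -0.092 0.007 0.081 | -0.094 0.008 0.074 | -0.097 0.014 0.067 | 
bar offset 0.08995512622807326
t 6.48 tcp [0.5647 0.0597 0.3038] shift [-0.475  0.174  0.094] yaw_y -24.95 F [-0.4 -0.5 -0.1] q [0.06 0.04 1.79 0.   1.32 0.5 ] gap 0.003
t 6.48 tcp [0.5647 0.0597 0.3038] shift [-0.475  0.174  1.619] yaw_y -24.95 F [-0.4 -0.5 -0.1] q [0.06 0.04 1.79 0.   1.32 0.5 ] gap 0.003
```

The foot's lateral position is about +11 mm and locked should be about -14 mm, so it may still be settling. I'll move above the bar and open the gripper, then recheck.

play_rows:
  steps:
    - [0,0,0,-0.12,0.04,0,0.6]
    - [0,0,0,-0.12,0.04,0,0.6]
    - [0,0,0,-0.12,0.05,0,0.6]
    - [0,0,0,-0.12,0.05,0,0.6]
    - [0,0,0,0,0,0,0.6]
    - [0,0,0,0,0,0,0.6]
    - [0,0,0,0,0,0,0.6]
    - [0,0,0,0,0,0,0.6]
    - [0,0,0,0,0,0,0.6]
    - [0,0,0,0,0,0,0.6]
    - [0,0,0,0,0,0,0.6]
    - [0,0,0,0,0,0,0.6]
    - [0,0,0,0,0,0,0.6]
    - [0,0,0,0,0,0,0.6]
    - [0,0,0,0,0,0,0.6]
    - [0,0,0,0,0,0,0.6]

```text
time: 7.82
tcp_pos: [0.5631, 0.0393, 0.3037]
eef_rot: [0.0, 0.843, 0.538, -0.0]
contact_force: [1.3, -0.3, 0.6]
finger_gap: 0.802
finger_force: 0.0
```

```bash
cat >> h.py <<'E'
X=np.array([.903,-.429]);Y=np.array([.429,.903]);Hg=np.array([.4856,.0763])
def foot(c):
    P=cloud(c);f=c["frame"].astype(int);d=P[...,:2]-Hg;lx=d@X;ly=d@Y
    s=(f.sum(-1)<110)&(P[...,2]>.02)&(P[...,2]<.12)&(lx<-.03)&(lx>-.2)&(abs(ly)<.1)
    vu=np.argwhere(s);print("foot px",vu[:,::-1].mean(0).round(1),len(vu),"local",np.median(lx[s]).round(4),np.median(ly[s]).round(4),np.median(P[s][:,2]).round(4))
E
python3 - <<'E'
from h import *
c=camera("scene");foot(c)
f=c["frame"][140:240,185:315];f=cv2.resize(f,(780,600),interpolation=cv2.INTER_CUBIC);cv2.imwrite("pics/open.png",f[...,::-1])
plan((.563,.0395,.239))
E
```

```text
foot px [237.8 175.3] 21 local -0.1007 -0.0195 0.0805
t 7.87 tcp [0.5631 0.0393 0.3037] shift [ 0.004 -0.006  1.618] yaw_y -24.94 F [ 0.1 -0.6  0.6] q [ 0.03  0.03  1.79 -0.    1.32  0.46] gap 0.801
```

View pics/open.png

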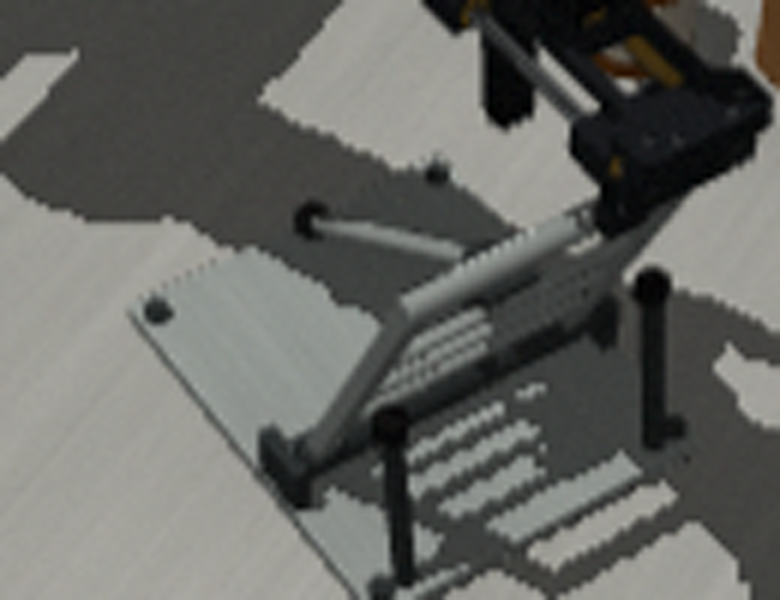

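The foot is at (312,220) in the crop with lateral about -19 mm, so it is locked. The open fingers straddle the bar, so I'll lower and grip.

play_rows:
  grip_force: 20
  steps:
    - [0,0,0,0,0,0.2,0.6]
    - [0,0,0,0,0,0.2,0.6]
    - [0,0,0,0,0,0.2,0.6]
    - [0,0,0,0,0,0.2,0.6]
    - [0,0,0,0,0,0.2,0.6]
    - [0,0,0,0,0,0.2,0.6]
    - [0,0,0,0,0,0.2,0.6]
    - [0,0,0,0,0,0.2,0.6]
    - [0,0,0,0,0,0,0.6]
    - [0,0,0,0,0,0,-1]
    - [0,0,0,0,0,0,-1]
    - [0,0,0,0,0,0,-1]
    - [0,0,0,0,0,0,-1]
    - [0,0,0,0,0,0,-1]
    - [0,0,0,0,0,0,-1]
    - [0,0,0,0,0,0,-1]
    - [0,0,0,0,0,0,-1]
    - [0,0,0,0,0,0,-1]

```text
time: 9.37
tcp_pos: [0.5622, 0.0397, 0.2397]
eef_rot: [-0.001, 0.843, 0.538, -0.001]
contact_force: [-3.0, 1.0, 1.5]
finger_gap: 0.166
finger_force: 19.8
```

```bash
python3 - <<'E'
from h import *
o,t,r=pose();print(o["finger_force"],o["contact_force"]);foot(camera("scene"))
# arc targets, tool at bar start (t), local
for l in (.3,.2,.1,0,-.03):
    dx=.22*(np.sin(l)-np.sin(.4));dz=.22*(np.cos(l)-np.cos(.4))
    p=t+np.r_[X*dx,dz];print(l,p.round(4),(r.inv().apply(p-t)/.04).round(3))
plan(t)
E
```

```text
19.785799384117126 [-3.02628274  1.04277264  1.477677  ]
foot px [234.4 176.9] 19 local -0.102 -0.0207 0.0783
0.3 [0.5435 0.0486 0.2472] [ 0.004 -0.517 -0.187]
0.2 [0.5243 0.0577 0.2526] [ 0.008 -1.05  -0.322]
0.1 [0.5047 0.067  0.2559] [ 0.013 -1.593 -0.403]
0 [0.4848 0.0764 0.257 ] [ 0.017 -2.142 -0.429]
-0.03 [0.4789 0.0793 0.2569] [ 0.018 -2.307 -0.426]
t 9.42 tcp [0.5622 0.0397 0.2397] shift [-0.001 -0.    -0.   ] yaw_y -24.95 F [-3.9  2.2  3.9] q [0.03 0.07 1.87 0.   1.2  0.46] gap 0.167
```

play_rows:
  steps:
    - [0,0,0,0,-0.13,-0.047,-1]
    - [0,0,0,0,-0.13,-0.047,-1]
    - [0,0,0,0,-0.13,-0.047,-1]
    - [0,0,0,0,-0.13,-0.047,-1]
    - [0,0,0,0,-0.133,-0.034,-1]
    - [0,0,0,0,-0.133,-0.034,-1]
    - [0,0,0,0,-0.133,-0.034,-1]
    - [0,0,0,0,-0.133,-0.034,-1]
    - [0,0,0,0,-0.136,-0.02,-1]
    - [0,0,0,0,-0.136,-0.02,-1]
    - [0,0,0,0,-0.136,-0.02,-1]
    - [0,0,0,0,-0.136,-0.02,-1]
    - [0,0,0,0.004,-0.137,-0.007,-1]
    - [0,0,0,0.004,-0.137,-0.007,-1]
    - [0,0,0,0.004,-0.137,-0.007,-1]
    - [0,0,0,0.004,-0.137,-0.007,-1]
    - [0,0,0,0,0,0,-1]
    - [0,0,0,0,0,0,-1]
    - [0,0,0,0,0,0,-1]
    - [0,0,0,0,0,0,-1]

```text
time: 11.08
tcp_pos: [0.4855, 0.0757, 0.2568]
eef_rot: [0.0, 0.843, 0.538, -0.0]
contact_force: [-0.9, 0.4, -5.0]
finger_gap: 0.164
finger_force: 20.3
```

```bash
python3 - <<'E'
from h import *
plan((.4848,.0764,.257));o=observe();print(o["finger_force"])
for n in("scene","top"):
    c=camera(n);P=cloud(c);
    if n=="scene":
        foot(c);f=c["frame"][140:240,185:315];f=cv2.resize(f,(780,600),interpolation=cv2.INTER_CUBIC);cv2.imwrite("pics/up.png",f[...,::-1])
    d=P[...,:2]-Hg;lx=d@X;ly=d@Y
    for a,b in((-.09,-.035),(.035,.09)):
        for zl,zh in((.07,.1),(.1,.13),(.13,.16),(.16,.19),(.19,.22),(.235,.26)):
            s=(ly>a)&(ly<b)&(abs(lx)<.06)&(P[...,2]>zl)&(P[...,2]<zh)
            if s.sum()>4:print(n,a,zl,s.sum(),"lx med",np.median(lx[s]).round(4),np.percentile(lx[s],[5,95]).round(4))
E
```

```text
t 11.08 tcp [0.4855 0.0757 0.2568] shift [ 0.008 -0.023 -0.005] yaw_y -24.95 F [-0.9  0.4 -5. ] q [ 0.1  -0.08  1.99 -0.    1.23  0.54] gap 0.164
20.267480313777924
foot px [236.5 181.4] 8 local -0.1113 -0.0213 0.0342
scene -0.09 0.07 66 lx med 0.004 [-0.0047  0.0083]
scene -0.09 0.1 67 lx med 0.0043 [-0.0027  0.0091]
scene -0.09 0.13 42 lx med 0.0057 [-0.0016  0.0104]
scene -0.09 0.16 60 lx med 0.0051 [-0.0008  0.0092]
scene -0.09 0.19 35 lx med 0.0061 [-0.0001  0.009 ]
scene -0.09 0.235 109 lx med 0.0057 [-0.003   0.0108]
scene 0.035 0.07 61 lx med 0.0042 [-0.0032  0.0081]
scene 0.035 0.1 71 lx med 0.0045 [-0.0035  0.0102]
scene 0.035 0.13 36 lx med 0.0056 [-0.0024  0.0093]
scene 0.035 0.16 56 lx med 0.0044 [-0.001   0.0094]
top -0.09 0.07 6 lx med -0.0044 [-0.0078 -0.0008]
top -0.09 0.1 15 lx med -0.0026 [-0.008   0.0584]
top -0.09 0.13 5 lx med -0.0006 [-0.0071  0.047 ]
top -0.09 0.16 9 lx med -0.0023 [-0.0065  0.0008]
top -0.09 0.235 35 lx med -0.0032 [-0.0084  0.0056]
top 0.035 0.07 5 lx med -0.0079 [-0.0091 -0.0047]
top 0.035 0.1 7 lx med -0.008 [-0.0086 -0.0065]
top 0.035 0.16 8 lx med -0.0063 [-0.0082  0.0004]
top 0.035 0.235 9 lx med -0.0062 [-0.0079 -0.0025]
```

View pics/up.png

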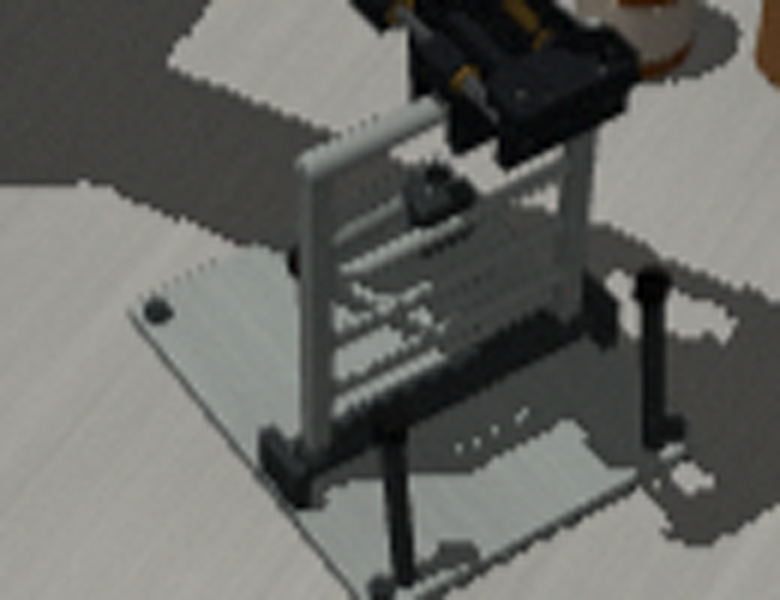

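The frame stands upright (uprights within about 0.01 rad of vertical in both views), gripped at 20 N, with the foot in front and clear of the base. I'll hold briefly and hand in.

play_rows:
  steps:
    - [0,0,0,0,0,0,-1]
    - [0,0,0,0,0,0,-1]
    - [0,0,0,0,0,0,-1]
    - [0,0,0,0,0,0,-1]
    - [0,0,0,0,0,0,-1]
    - [0,0,0,0,0,0,-1]

```text
time: 11.68
tcp_pos: [0.4855, 0.0758, 0.2568]
eef_rot: [0.0, 0.843, 0.538, -0.0]
contact_force: [-1.0, -2.3, -4.7]
finger_gap: 0.168
finger_force: 20.3
```

```bash
python3 -c "
from plant import *
print(job_done())"
```

```text
the job is handed in; nothing more can be done
None
```

I handed the job in at about 11.7 s with the kickstand flipped down and locked and the frame held upright (about 0.01 rad off by camera) by its top bar at about 20 N; the hand-in gave no verdict.

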